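# Hold the angle gauge at its set mark on a crowned stud

### The arm

A 6-joint arm with a two-finger parallel gripper is mounted at the origin on the work surface. World frame = base frame: x ahead of the robot, y to its left, z up, the work surface at z = 0. Lengths are in m, angles in degrees, forces in N, time in s.
With the tool pointing down it reaches from about 0.4 to 0.825 m from the base axis. Payload 7 kg.
Tool frame: the origin (TCP) lies midway between the tips of the shut fingers; the grasp point (between the pads) lies 19 mm behind it; y points along the fingers, z is the direction in which the jaws open and shut, and the axes are right-handed (so a half turn about y gives the same grasp; the last joint's range is limited). The gripper opens to 88 mm and grips with 3 to 60 N. Pads are 19 mm wide; open, the fingers measure 130 mm over their backs; the gripper's body (78 mm by 193 mm) begins 47 mm behind the grasp point.
Start: joints at [86.694, 20.546, 0.682, 0, -70.136, -16.507], TCP at [0.229, 0.635, 0.227] pointing down, gripper open.
Joint ranges: [-176.03, 176.03], [-82.01, 121.73], [-58.28, 71.71], [-173.87, 95.51], [-174.79, -0.11], [-173.66, 173.66]. Speed limits (degrees/s): [136.94, 136.94, 172.46, 180, 180, 180].

### API

Orientations are given as [roll, pitch, yaw] about the fixed x, y, z axes, in that order (R = Rz(yaw) Ry(pitch) Rx(roll)).
In Python, from plant import ctrl gives the robot as it stands.
- The arm moves only by the tool step_arm, never from a script. Its argument "rows" is a list that holds one entry, the list of rows, each a list of 7 numbers: the gripper command: -1 is shut, 1 is fully open, values between are in proportion, then the shift along the world's x, y, z in cm, then the turn, a rotation vector about the world's x, y, z in degrees. In form: [[[fingers, tx, ty, tz, rx, ry, rz], ...]]. A call has 1 to 12 rows; each row shifts and turns the commanded pose from where the row before left it; what a row does not reach is not made up. A row lasts 1/8 s, in which the tool goes at most 62.5 mm and 10.7 degrees, less where a joint would pass 70% of its speed; a pose out of reach is approached as far as the arm can. A call is refused whole if a number of a shift passes 6.25 or a number of a turn 10.7, either way. A call with a gripper value outside its range is refused whole. The fingers move at their own pace and stop on an object; the grip force is fixed at half the most. Time passes only in rows, so rows that do not move let the fingers close. It gives the time, the measured TCP pose, the force and the opening at its end, in the units of the state.
- ctrl.get_obs(): the state, without advancing time (a new reading comes with each control period).
- ctrl.snapshot(name): name is "side" or "top"; returns the picture (420x560x3 uint8, blue, green, red); there is no depth.
- ctrl.camera_params(name): a dict with "vertical_fov" (degrees; the focal length in pixels is half the picture's height over the tangent of half this angle, whatever the lens; pixels are square), "cx", "cy" (the principal point, pixels), "rvec" (rotation vector, rad) and "tvec" (3), from world to camera coordinates, as OpenCV has them. Camera axes: x right, y down, z forward; pixel columns grow to the right and rows downward; lengths in m; the calibration is good to about 2 mm. A picture is of the moment at which its call begins. camera_params takes no time and is no camera call.
- ctrl.close_job(): hands the job in, once; it reports no verdict.
The state is a dict: "clock": time; "joint_pos": joint angles; "qvel": joint speeds; "tau": joint torques, N m; "tool_pos": TCP position; "orientation": TCP orientation; "force": force on the tool from outside, world axes, zero at the start; "moment": the same for the moment, N m; "opening": finger opening in m.
Only numpy, scipy, OpenCV 4.12 (cv2) and the standard library are available. Lean on these libraries where they do the work, as an engineer would, in place of code of your own. Each camera call takes 0.05 s, during which the arm holds its last target. There are 200 camera calls.

### The job

To fit a sloping writing ledge, pick up the angle gauge by its hand grip and rest the middle of its base on the crown (high spot) of the rough stud screwed to the counter, lying along the stud with its dial plumb. Rock it there until the swinging pointer settles on the set mark of the dial rim, and finish while still gripping it there, steady and bearing on the crown, so that a colleague can measure the gap for a packing wedge. Leave the joist offcut, the wedge and the jar alone.

Things in the scene. Friction and masses are not known exactly. Their poses are not given: they have to be found in the camera images.
- gauge: Angle gauge, 0.35 to 0.6 kg, standing loose. Origin: middle of its flat underside; x = out of the dial face (at the start roughly away from the robot), y = along the base, z up. Aluminium base 40 (x) x 160 (y) x 12 mm; on it a round grey housing 24 mm thick (x from -12 to 12 mm), 144 mm wide, centre 84 mm up, top 156 mm up; above that a hand grip 24 mm thick (x), 50 mm long (y), up to 190 mm.
- grip (a point): Middle of the gauge's hand grip (gauge frame 0, 0, 170 mm, 20 mm under its top): to be gripped from above, fingers closing along gauge x on the 24 mm thickness, which the housing below it shares, so that longer fingertips may reach down beside the housing. Axes as the gauge's.
- base_mid (a point): Middle of the underside of the gauge's base (gauge frame 0, 0, 0). Axes as the gauge's.
- pointer (a joint): Angle of the swinging pointer on the gauge (rad) about gauge +x, pivot 84 mm above the underside. 0: it points at the middle of the base; positive: tip toward gauge +y. It is a free pendulum that hangs plumb: turning the gauge by A about its own +x makes it settle at -A. After a move it swings (0.35 s a full swing) and settles in about 1 s.
- mark (a joint): Angle of the set mark on the dial rim (rad), same zero and sense as the pointer; 0.07 to 0.21, so toward gauge +y (to the right as one looks at the dial). Stiff: it stays as found. Pointer on mark = the two angles equal: the gauge is turned by minus this angle about its +x from level (its +y end goes down).
- pointer_tip (a point): Tip of the pointer, 51 mm under the pivot when it hangs: a black needle 4 mm wide with a round bob, on a white dial, too flat in the dial to be touched. Its z axis runs along the pointer.
- mark_line (a point): Inner end of the set mark, a black bar 5.5 mm wide and 18 mm long across the aluminium rim of the dial (rim 67 mm radius), its inner end 52 mm from the pivot. Its z axis runs along the mark.
- stud: Stub of rough pale timber lying on the counter, screwed down (fixed), 60 (x) x 220 (y) mm. Origin: centre of the underside; y = along its length; z up. Its top is uneven: level shoulders 47 mm high at both ends, between them a hump whose flanks fall at 20 deg (toward +y) and 18 deg (toward -y) from a rounded crown (30 mm radius).
- crown (a point): Middle of the crown of the stud, its highest line, which runs along stud x: 70 mm above the counter, 15 mm toward stud +y from the stud's origin. Axes as the stud's.
- joist_offcut: Brown timber offcut, 95 x 140 x 45 mm high, loose bystander. Origin: centre of the underside.
- wedge: Thin pale timber packing wedge, 30 x 110 mm, 8 to 14 mm thick, loose bystander. Origin: centre of the underside.
- jar: Glass jar with a steel lid, 68 mm diameter, 75 mm high, loose bystander. Origin: centre of the underside.
There are look-alikes about, which are no part of the job. Of the things like the gauge, leave any that is brown or yellow; of the rest the smaller one is meant.

How it is judged:
By the outcome, as a careful person would: the job done as asked, in the order asked, and still so for the second after the job is handed in, while the arm keeps its last pose, push and grip.
It also fails if it takes over 43 s, if anything falls off the work surface, if the arm or the gripper's body presses on something with over 40 N, if the wrist force passes 120 N, or if a joint passes its speed limit or range.

## Working session

There is one attempt and no reset: what is moved stays moved. The work goes in short steps, Python scripts to look and compute and a tool call to move; the robot and the scene stay as the last step left them, time stands still between calls to the robot, and variables do not carry over. Pictures are saved under pics/ and viewed, about 8 in all and at most 12, crops included, and the job is handed in when it is done.

Besides the shell and the picture viewer there is one more tool, called after ">>>" in YAML: its name, and indented under it one key for each argument. step_arm: Moves the arm, as the interface text tells. Its arguments: {"type":"object","properties":{"rows":{"type":"array"}},"required":["rows"]}

```bash
ls; mkdir -p pics; python3 - <<'E'
from plant import ctrl
import cv2
print(ctrl.get_obs())
for n in("side","top"):
    print(n,ctrl.camera_params(n)); cv2.imwrite(f"pics/{n}0.png",ctrl.snapshot(n))
E
```

```text
pics
{'clock': 0.0, 'joint_pos': array([ 8.66935825e+01,  2.05927235e+01,  6.32142377e-01, -1.87818814e-02,
       -7.01364021e+01, -1.65089502e+01]), 'qvel': array([ 0.06332734, -0.05861299,  0.00374366,  0.01486364, -0.05527431,
       -0.07094455]), 'tau': array([ 3.70825786e-03, -5.82717776e+01,  2.93049842e+01,  6.99722797e+00,
        6.87510154e-03, -1.50496826e-04]), 'tool_pos': array([0.22866249, 0.63455354, 0.22559997]), 'orientation': array([-8.99019974e+01,  1.06336730e-02,  1.60178245e+02]), 'force': array([-0.27826627,  0.14274962, -0.50285086]), 'moment': array([-0.02085794, -0.02296545,  0.0050835 ]), 'opening': 0.08758905133810643}
side {'vertical_fov': 48.33636181242414, 'cx': 267.5015018096368, 'cy': 212.77330603535182, 'rvec': array([ 2.12652808, -0.46293873,  0.22710587]), 'tvec': array([-0.42807489,  0.22215192,  1.11282731])}
top {'vertical_fov': 56.92157037083725, 'cx': 285.26685416366, 'cy': 209.6078419135623, 'rvec': array([ 2.20557319, -2.16686087,  0.11964603]), 'tvec': array([-0.02866303,  0.4775985 ,  1.33936445])}
```

View pics/side0.png

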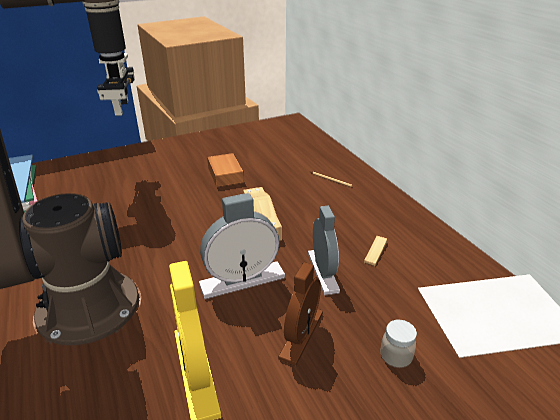

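View pics/top0.png

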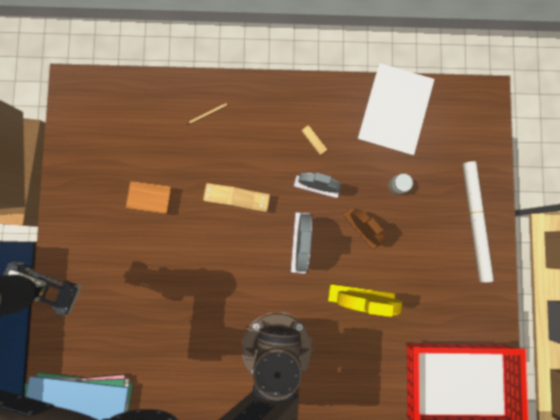

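Candidates: grey gauge at top (317,185), whose base spans about 45 px, and grey gauge at (302,242), whose base spans about 61 px. Brown (367,227) and yellow (365,300) are excluded. The stud's 220 mm is about 66 px, so 160 mm should be about 48 px, which fits the smaller grey one at (317,185). I'll confirm this in an enlarged crop that also shows the stud.

```bash
cat > h.py <<'E'
import numpy as np, cv2
from plant import ctrl
def cam(n):
    p=ctrl.camera_params(n); f=210/np.tan(np.radians(p["vertical_fov"]/2))
    K=np.array([[f,0,p["cx"]],[0,f,p["cy"]],[0,0,1]]); return K,p["rvec"],p["tvec"]
def ray(n,u,v):
    K,r,t=cam(n); R=cv2.Rodrigues(r)[0]; return -R.T@t, R.T@np.linalg.inv(K)@[u,v,1]
def atz(n,u,v,z):
    c,d=ray(n,u,v); return c+d*(z-c[2])/d[2]
def proj(n,P):
    K,r,t=cam(n); return cv2.projectPoints(np.array(P,float).reshape(-1,3),r,t,K,None)[0][:,0]
def crop(img,u0,v0,u1,v1,s): return cv2.resize(img[v0:v1,u0:u1],None,fx=s,fy=s,interpolation=cv2.INTER_CUBIC)
E
python3 - <<'E'
from h import *
a=crop(cv2.imread("pics/top0.png"),190,160,350,220,5)
b=crop(cv2.imread("pics/side0.png"),230,180,350,300,2.5)
c=crop(cv2.imread("pics/side0.png"),235,175,365,300,5)
c=cv2.resize(c,(312,300));
b=crop(cv2.imread("pics/side0.png"),235,180,355,300,2.5)
o=np.zeros((600,800,3),np.uint8);o[:300]=a;
s=crop(cv2.imread("pics/side0.png"),235,180,295,255,4);o[300:,:240]=s
s=crop(cv2.imread("pics/side0.png"),300,200,350,300,3);o[300:,260:410]=s
cv2.imwrite("pics/c1.png",o)
for n in("side","top"):print(n,ray(n,280,210)[0])
E
```

```text
side [ 0.07465681 -0.90557071  0.8033382 ]
top [0.35793291 0.00751186 1.37646163]
```

View pics/c1.png

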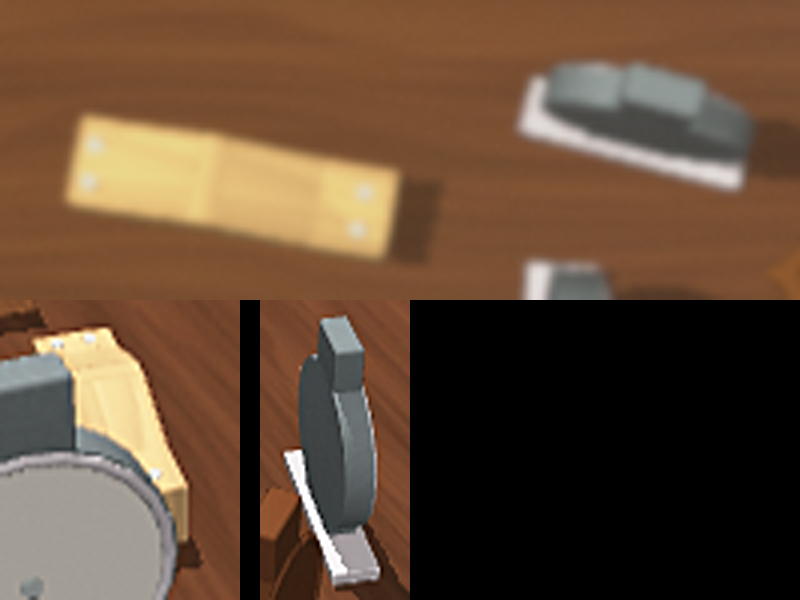

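```bash
cat >> h.py <<'E'
from scipy.optimize import least_squares
def fit(n,model,pix,x0):
    model=np.array(model);pix=np.array(pix,float)
    def P(q):
        c,s=np.cos(q[2]),np.sin(q[2]); R=np.array([[c,-s,0],[s,c,0],[0,0,1]])
        return model@R.T+[q[0],q[1],0]
    r=least_squares(lambda q:(proj(n,P(q))-pix).ravel(),x0); return r.x,r.fun.reshape(-1,2)
E
python3 - <<'E'
from h import *
C=lambda l:[((u+.5)/5-.5+190,(v+.5)/5-.5+160) for u,v in l]
# x forward(up in image), y left
m=[[.03,.11,.047],[-.03,.11,.047],[-.03,-.11,.047],[.03,-.11,.047]]
q,e=fit("top",m,C([(81,115),(66,206),(387,259),(401,172)]),[.45,.15,0]);print("stud",q[:2],np.degrees(q[2]),e.round(1).tolist())
c,s=np.cos(q[2]),np.sin(q[2]);cr=[q[0]-s*.015,q[1]+c*.015,.07];print("crown",cr,proj("top",cr),proj("side",cr))
m=[[.02,.08,.012],[-.02,.08,.012],[-.02,-.08,.012],[.012,.025,.19],[.012,-.025,.19],[-.012,-.025,.19],[-.012,.025,.19]]
q,e=fit("top",m,C([(536,76),(518,131),(742,188),(628,64),(708,80),(702,113),(623,97)]),[.45,-.1,0]);print("gauge",q[:2],np.degrees(q[2]),e.round(1).tolist())
c,s=np.cos(q[2]),np.sin(q[2]);R=np.array([[c,-s,0],[s,c,0],[0,0,1]])
print((proj("side",np.array(m)@R.T+[q[0],q[1],0])).round(1).tolist())
from scipy.spatial.transform import Rotation as T
o=ctrl.get_obs();print(T.from_euler('xyz',o["orientation"],degrees=True).as_matrix().round(3))
E
```

```text
stud [0.51555834 0.14955509] -8.611848128785402 [[0.7, 0.7], [0.4, -0.4], [-0.6, -0.3], [-0.5, 0.0]]
crown [np.float64(0.5178044416989096), np.float64(0.16438597593246018), 0.07] [[231.29471781 195.63465265]] [[259.3451151 197.8918641]]
gauge [ 0.56583214 -0.13149521] -12.923466343739367 [[-0.4, 0.3], [0.5, 0.1], [-0.6, -0.5], [0.6, -0.7], [0.3, -0.0], [-0.3, 0.8], [-0.2, 0.1]]
[[321.6, 248.7], [307.2, 250.7], [324.8, 291.6], [328.8, 204.7], [335.4, 216.4], [325.4, 217.7], [319.2, 205.9]]
[[-0.941 -0.    -0.339]
 [ 0.339 -0.001 -0.941]
 [-0.    -1.     0.001]]
```

The smaller grey gauge is confirmed: at 160 mm its model fits to under 1 px. The ridge also shows that stud +y points to world +y. Moving above the gauge.

>>> step_arm:
  rows:
    - [[1,2.1,-4.8,2.5,0,0,-5.2],[1,2.1,-4.8,2.5,0,0,-5.2],[1,2.1,-4.8,2.5,0,0,-5.2],[1,2.1,-4.8,0,0,0,-5.2],[1,2.1,-4.8,0,0,0,-5.2],[1,2.1,-4.8,0,0,0,-5.2],[1,2.1,-4.8,0,0,0,-5.2],[1,2.1,-4.8,0,0,0,-5.2],[1,2.1,-4.8,0,0,0,-5.2],[1,2.1,-4.8,0,0,0,-5.2],[1,2.1,-4.8,0,0,0,-5.2],[1,2.1,-4.8,0,0,0,-5.2]]

```text
clock: 1.6
tool_pos: [0.481, 0.0573, 0.3015]
orientation: [-90.0, -0.0, 97.6]
force: [0.6, 0.7, -0.2]
opening: 0.0876
```

>>> step_arm:
  rows:
    - [[1,2.1,-4.8,0,0,0,-5.2],[1,2.1,-4.8,0,0,0,-5.2],[1,2.1,-4.8,0,0,0,-5.2],[1,2.1,-4.8,0,0,0,-5.2],[1,0,0,0,0,0,0],[1,0,0,0,0,0,0]]

```text
clock: 2.35
tool_pos: [0.5644, -0.1332, 0.3009]
orientation: [-89.9, 0.0, 77.0]
force: [-0.1, 0.2, -0.1]
opening: 0.0876
```

>>> step_arm:
  rows:
    - [[1,0.1,0.1,-3,0,0,0],[1,0,0,-4,0,0,0],[1,0,0,-4,0,0,0],[1,0,0,-3,0,0,0],[1,0,0,-1.2,0,0,0],[1,0,0,0,0,0,0],[1,0,0,0,0,0,0]]

```text
clock: 3.22
tool_pos: [0.5667, -0.1317, 0.1511]
orientation: [-90.1, -0.0, 77.0]
force: [-0.5, -0.3, 0.4]
opening: 0.0877
```

```bash
python3 - <<'E'
from h import *
a=crop(ctrl.snapshot("side"),270,160,370,310,4);b=crop(ctrl.snapshot("top"),260,140,360,240,4)
o=np.zeros((600,800,3),np.uint8);o[:,:400]=a;o[:400,400:]=b;cv2.imwrite("pics/c2.png",o)
E
```

```text
(no output)
```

View pics/c2.png

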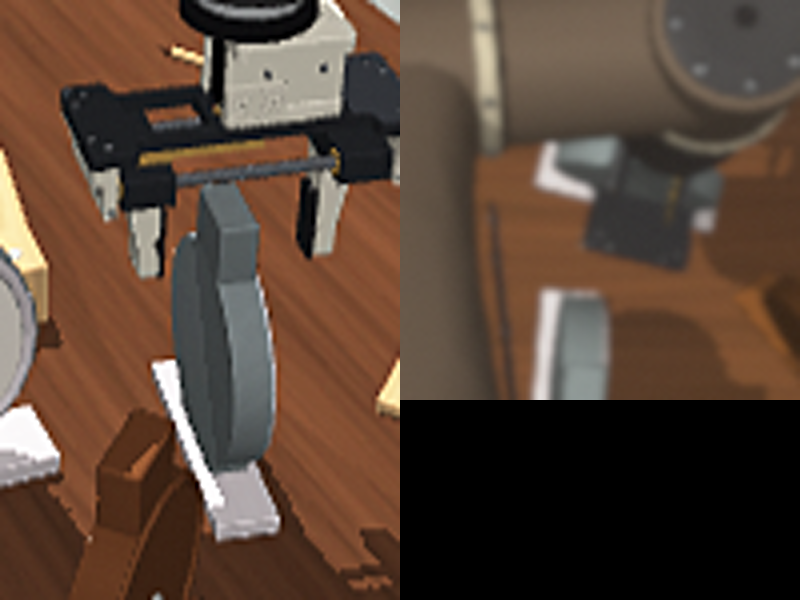

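The fingers straddle the grip (about (228,225) in the crop) and the body is clear of the big gauge. Next I close and lift.

>>> step_arm:
  rows:
    - [[-1,0,0,0,0,0,0],[-1,0,0,0,0,0,0],[-1,0,0,0,0,0,0],[-1,0,0,0,0,0,0],[-1,0,0,0,0,0,0],[-1,0,0,0,0,0,0]]

```text
clock: 4.08
tool_pos: [0.5658, -0.132, 0.1495]
orientation: [-90.0, 0.0, 77.0]
force: [-0.5, 0.5, 0.7]
opening: 0.033
```

>>> step_arm:
  rows:
    - [[-1,0,0,0,0,0,0],[-1,0,0,0,0,0,0],[-1,0,0,0,0,0,0],[-1,0,0,0,0,0,0]]

```text
clock: 4.58
tool_pos: [0.5657, -0.132, 0.1494]
orientation: [-90.0, 0.0, 77.0]
force: [-0.8, 0.3, -1.2]
opening: 0.0238
```

>>> step_arm:
  rows:
    - [[-1,0,0,1,0,0,0],[-1,0,0,3,0,0,0],[-1,0,0,5,0,0,0],[-1,0,0,6,0,0,0],[-1,0,0,6,0,0,0],[-1,0,0,5,0,0,0],[-1,0,0,3,0,0,0],[-1,0,0,2,0,0,0]]

```text
clock: 5.58
tool_pos: [0.5655, -0.1319, 0.4617]
orientation: [-90.1, -0.0, 77.0]
force: [1.2, 0.4, -4.9]
opening: 0.0239
```

>>> step_arm:
  rows:
    - [[-1,-1,-1,0,0,0,-5],[-1,-1.5,-2.3,0,0,0,-10],[-1,-1.5,-2.3,0,0,0,-10],[-1,-1.5,-2.3,0,0,0,-10],[-1,-1.5,-2.3,0,0,0,-10],[-1,-1.5,-2.3,0,0,0,-10],[-1,-1.5,-2.3,0,0,0,-10],[-1,-1.5,-2.3,0,0,0,-10],[-1,-1.5,-2.3,0,0,0,-10],[-1,-1,-1,0,0,0,-5]]

```text
clock: 6.82
tool_pos: [0.4247, -0.3367, 0.4596]
orientation: [-90.0, 0.0, -13.3]
force: [1.0, -0.3, -3.7]
opening: 0.0238
```

>>> step_arm:
  rows:
    - [[-1,0,0,0,0,0,0],[-1,0,0,0,0,0,0],[-1,0,0,0,0,0,0],[-1,0,0,0,0,0,0],[-1,0,0,0,0,0,0],[-1,0,0,0,0,0,0],[-1,0,0,0,0,0,0],[-1,0,0,0,0,0,0],[-1,0,0,0,0,0,0],[-1,0,0,0,0,0,0]]

```text
clock: 8.07
tool_pos: [0.4258, -0.336, 0.4596]
orientation: [-90.0, -0.0, -13.0]
force: [-0.6, 0.3, -3.5]
opening: 0.0241
```

```bash
python3 - <<'E'
from h import *
print(ctrl.get_obs())
f=np.mean([ctrl.snapshot("side").astype(float) for _ in range(3)],0).astype(np.uint8);cv2.imwrite("pics/side3.png",f)
p=ctrl.get_obs()["tool_pos"]-[0,0,.068];c=proj("side",p)[0].astype(int);print(c)
cv2.imwrite("pics/c3.png",crop(f,c[0]-66,c[1]-50,c[0]+67,c[1]+50,6))
E
```

```text
{'clock': 8.075, 'joint_pos': array([-1.75696710e+01,  4.32488445e+00,  9.14189941e+00,  3.19233443e-03,
       -9.48159566e+01, -8.54450438e+01]), 'qvel': array([ 0.007945  ,  0.03385535,  0.0314013 , -0.00523405,  0.08229206,
       -0.01216326]), 'tau': array([ 2.79461885e-03, -3.93630910e+01,  3.29532373e+01,  8.18622440e+00,
       -7.26129999e-02, -3.03774113e-04]), 'tool_pos': array([ 0.42576534, -0.33601989,  0.45958682]), 'orientation': array([-9.00032551e+01, -8.02386876e-04, -1.30149828e+01]), 'force': array([-0.56581174,  0.30152702, -3.4692721 ]), 'moment': array([ 0.00052204, -0.14394106, -0.02767164]), 'opening': 0.02405786198893437}
[323 192]
```

View pics/c3.png

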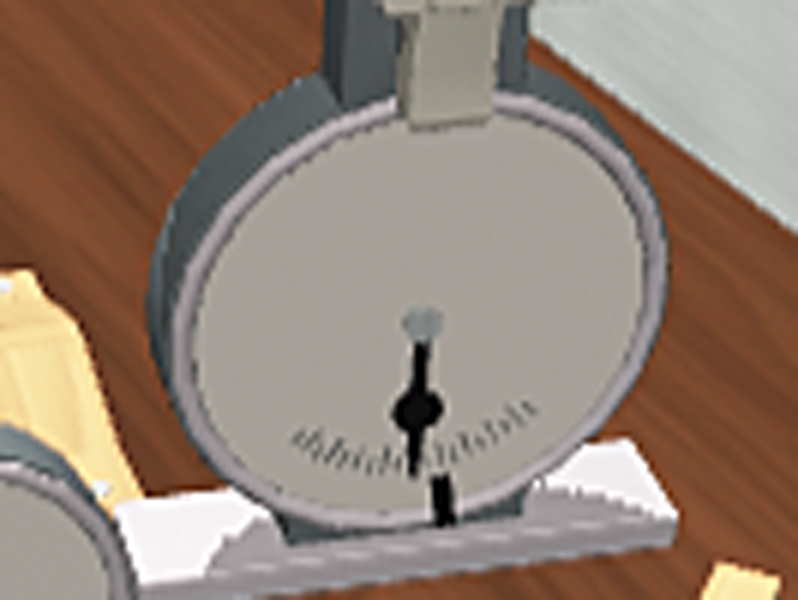

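The dial is clear: pivot (423,324), bob (417,409), needle tip (414,478), mark from (440,476) to (447,524) in the crop.

```bash
python3 - <<'E'
from h import *
from scipy.spatial.transform import Rotation as T
o=ctrl.get_obs();M=T.from_euler('xyz',o["orientation"],degrees=True).as_matrix()
G=np.array([-M[:,2],np.cross(-M[:,1],-M[:,2]),-M[:,1]]).T; print(G.round(3))
org=o["tool_pos"]+G@[0,0,-.1495]
pts={}
for k,(x,y) in dict(piv=(423,324),bob=(417,409),tip=(414,478),mi=(440,476),mo=(447,524),bl=(110,508),br=(631,442)).items():
    c,d=ray("side",257+(x+.5)/6-.5,142+(y+.5)/6-.5)
    cl=G.T@(c-org);dl=G.T@d; p=cl+dl*(.012-cl[0])/dl[0]
    pts[k]=p;print(k,(p*1000).round(1),np.degrees(np.arctan2(p[1],.084-p[2])).round(2))
a=lambda p,q:np.degrees(np.arctan2(p[1]-q[1],q[2]-p[2]))
P=pts["piv"];print("ptr",a(pts["tip"],P),a(pts["bob"],P),a(pts["tip"],pts["bob"]),"mark",a(pts["mi"],P),a(pts["mo"],P),a(pts["mo"],pts["mi"]))
E
```

```text
[[-0.225  0.974 -0.   ]
 [-0.974 -0.225 -0.   ]
 [-0.     0.     1.   ]]
piv [12.   3.  83.1] 73.5
bob [12.   3.  55.1] 5.84
tip [12.   3.5 31.4] 3.78
mi [12.  11.2 30.9] 11.92
mo [12.  14.4 13.5] 11.56
bl [ 12.  -84.8  34.4] -59.67
br [12.  68.1 34.4] 53.92
ptr 0.5238642601135727 -0.09406648521980711 1.254676965255104 mark 8.929223734291998 9.316943095656166 10.472598274741166
```

Pointer about 0.3°, mark about 9.2°. I'll tilt by −9° about gauge x here, in view of the camera, and compare.

>>> step_arm:
  rows:
    - [[-1,0,0,0,0.5,2.2,0],[-1,0,0,0,0.5,2.2,0],[-1,0,0,0,0.5,2.2,0],[-1,0,0,0,0.5,2.2,0],[-1,0,0,0,0,0,0],[-1,0,0,0,0,0,0],[-1,0,0,0,0,0,0],[-1,0,0,0,0,0,0],[-1,0,0,0,0,0,0],[-1,0,0,0,0,0,0],[-1,0,0,0,0,0,0],[-1,0,0,0,0,0,0]]

```text
clock: 9.72
tool_pos: [0.4258, -0.336, 0.4595]
orientation: [-90.0, 9.0, -13.0]
force: [-0.3, 0.3, -5.4]
opening: 0.0237
```

```bash
python3 - <<'E'
from h import *
f=np.mean([ctrl.snapshot("side").astype(float) for _ in range(6)],0).astype(np.uint8);cv2.imwrite("pics/side4.png",f)
o=ctrl.get_obs();print(o["tool_pos"],o["orientation"],o["clock"])
cv2.imwrite("pics/c4.png",crop(f,290,180,365,240,10))
E
```

```text
[ 0.42580951 -0.33598631  0.45954573] [-90.03282055   9.02556253 -13.01346303] 10.025
```

View pics/c4.png

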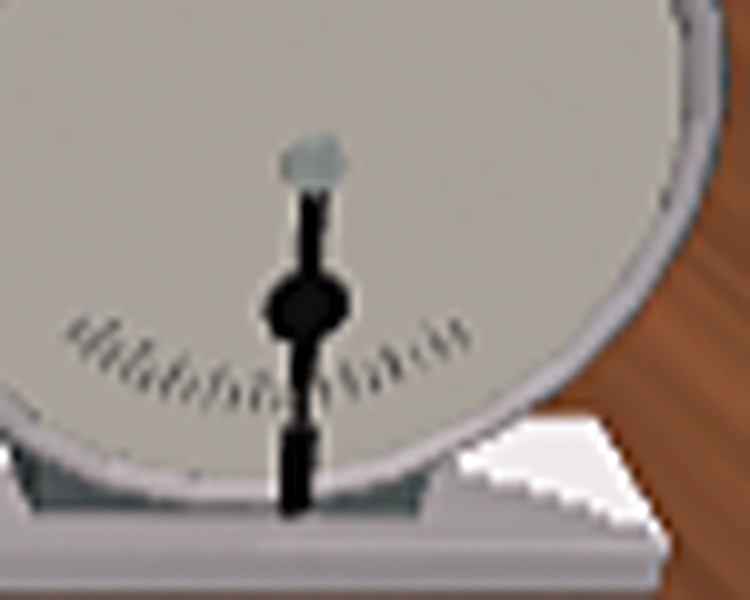

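Pointer and mark look in line: pivot (314,160), bob (308,303), mark (300,428) to (295,515). I'll quantify with row centroids and work out the placing pose.

```bash
python3 - <<'E'
from h import *
from scipy.spatial.transform import Rotation as T
o=ctrl.get_obs();M=T.from_euler('xyz',o["orientation"],degrees=True).as_matrix()
G=np.array([-M[:,2],np.cross(-M[:,1],-M[:,2]),-M[:,1]]).T
org=o["tool_pos"]+G@[0,0,-.1495]
g=cv2.cvtColor(cv2.imread("pics/side4.png"),cv2.COLOR_BGR2GRAY).astype(float)
def loc(u,v):
    c,d=ray("side",u,v);cl=G.T@(c-org);dl=G.T@d;return (cl+dl*(.012-cl[0])/dl[0])[1:]
def seg(v0,v1):
    out=[]
    for v in range(v0,v1):
        r=g[v,315:326];w=np.clip(120-r,0,None);out.append(loc((w*np.arange(315,326)).sum()/w.sum(),v))
    return np.array(out)
piv=loc(290+31.4+.05-.5,180+16+.05-.5)
n=seg(200,207);t=seg(216,221);b=seg(208,214);m=seg(224,231)
a=lambda p,q:np.degrees(np.arctan2(p[0]-q[0],q[1]-p[1])).round(2)
print("piv",piv*1000)
for k,s in dict(n=n,b=b,t=t,m=m).items(): print(k,(s.mean(0)*1000).round(1),a(s.mean(0),piv),a(s.mean(0),n.mean(0)))
E
```

```text
piv [ 2.70489591 84.24223018]
n [ 5.2 69.9] 9.7 0.0
b [ 7.5 55.1] 9.31 8.93
t [ 9.6 40. ] 8.91 8.52
m [13.3 21.4] 9.6 9.57
```

>>> step_arm:
  rows:
    - [[-1,0.4,2,0,0,0,4],[-1,0.8,4.5,0,0,0,8],[-1,0.8,4.5,0,0,0,8],[-1,0.8,4.5,0,0,0,8],[-1,0.8,4.5,0,0,0,8],[-1,0.8,4.5,0,0,0,8],[-1,0.8,4.5,0,0,0,8],[-1,0.8,4.5,0,0,0,8],[-1,0.8,4.5,0,0,0,8],[-1,0.8,4.5,0,0,0,8],[-1,0.8,4.5,0,0,0,8],[-1,0.8,4.5,0,0,0,8]]

```text
clock: 11.52
tool_pos: [0.5178, 0.1806, 0.4597]
orientation: [-90.0, 9.0, 79.3]
force: [0.2, -0.1, -4.3]
opening: 0.0238
```

>>> step_arm:
  rows:
    - [[-1,0.8,3,0,0,0,6.4],[-1,0.4,0,-2,0,0,4],[-1,0,0,-4,0,0,0],[-1,0,0,-5,0,0,0],[-1,0,0,-4,0,0,0],[-1,0,0,-3,0,0,0],[-1,0,0,-2,0,0,0],[-1,0,0,0,0,0,0],[-1,0,0,0,0,0,0],[-1,0,0,0,0,0,0]]

```text
clock: 12.78
tool_pos: [0.5303, 0.2094, 0.2608]
orientation: [-90.1, 9.0, 89.4]
force: [-0.2, 0.1, -3.9]
opening: 0.0241
```

```bash
python3 - <<'E'
from h import *
from scipy.spatial.transform import Rotation as T
o=ctrl.get_obs();print(o["tool_pos"],o["orientation"],o["force"],o["clock"])
M=T.from_euler('xyz',o["orientation"],degrees=True).as_matrix()
G=np.array([-M[:,2],np.cross(-M[:,1],-M[:,2]),-M[:,1]]).T; print(G.round(3))
org=o["tool_pos"]+G@[0,.0005,-.1495];print("basemid",org)
f=ctrl.snapshot("side");t=ctrl.snapshot("top")
m=[[-.02,.08,.0],[-.02,-.08,.0],[.02,-.08,.0],[.02,.08,0],[.012,.025,.19],[-.012,-.025,.19]]
P=np.array(m)@G.T+org
for n,im,u0,v0 in(("side",f,220,125),("top",t,180,150)):
    q=proj(n,P);print(n,((q-[u0,v0]+.5)*5-.5).round(0).tolist())
q=((proj("side",[.5178,.1644,.07])-[220,125]+.5)*5-.5);print("crown in crop",q)
cv2.imwrite("pics/c5.png",np.hstack([crop(f,220,125,300,245,5),crop(t,180,150,260,270,5)]))
E
```

```text
[0.5302905  0.20938202 0.26079983] [-90.12421212   8.95434715  89.3782554 ] [-0.23849824  0.08743426 -3.85580188] 12.775
[[ 1.     0.011 -0.   ]
 [-0.011  0.988  0.156]
 [ 0.002 -0.156  0.988]]
basemid [0.53036745 0.18660451 0.11304436]
side [[122.0, 246.0], [223.0, 335.0], [289.0, 319.0], [182.0, 232.0], [176.0, -53.0], [169.0, -27.0]]
top [[99.0, 231.0], [336.0, 234.0], [338.0, 173.0], [102.0, 171.0], [76.0, 134.0], [160.0, 177.0]]
crown in crop [[198.70912298 366.44946476]]
```

View pics/c5.png

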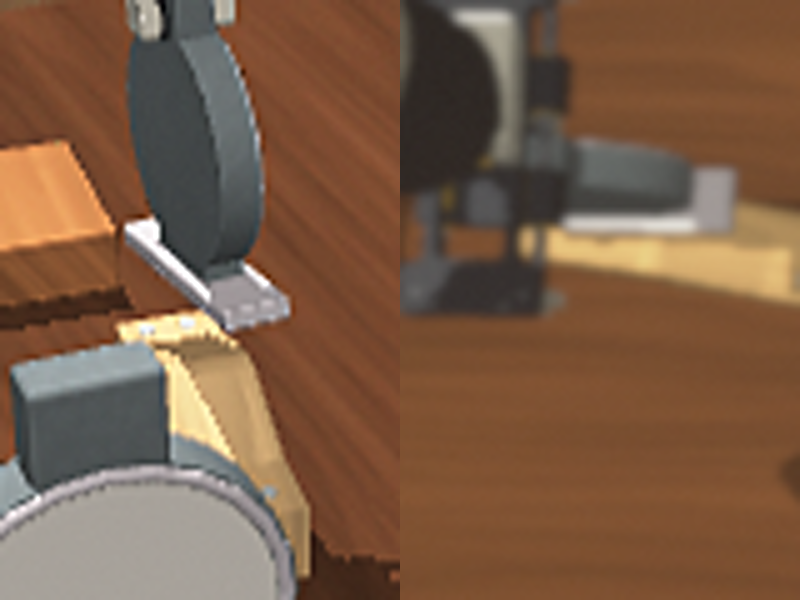

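Predicted corners match the pictures (top view, base end at (735,170–234)), so the gauge hasn't slipped in the grip. I overshot the yaw by 8°; correcting yaw and position, then lowering to about 1.5 cm above.

>>> step_arm:
  rows:
    - [[-1,-0.4,-1,0,0,0,-4],[-1,-0.47,-0.97,0,0,0,-4],[-1,0,0,-1.5,0,0,0],[-1,0,0,-1.3,0,0,0],[-1,0,0,0,0,0,0],[-1,0,0,0,0,0,0],[-1,0,0,0,0,0,0],[-1,0,0,0,0,0,0]]

```text
clock: 13.88
tool_pos: [0.5212, 0.1895, 0.2319]
orientation: [-90.1, 9.0, 81.4]
force: [0.9, 0.2, -3.9]
opening: 0.024
```

```bash
cat > st.py <<'E'
from h import *
from scipy.spatial.transform import Rotation as T
def st():
    o=ctrl.get_obs();print(o["tool_pos"].round(4),o["orientation"].round(2),"F",o["force"].round(1),"M",o["moment"].round(2),o["clock"],o["opening"])
    M=T.from_euler('xyz',o["orientation"],degrees=True).as_matrix()
    G=np.array([-M[:,2],np.cross(-M[:,1],-M[:,2]),-M[:,1]]).T
    org=o["tool_pos"]+G@[0,.0005,-.1495]
    s=np.radians(8.61);S=np.array([[np.cos(s),np.sin(s),0],[-np.sin(s),np.cos(s),0],[0,0,1]])
    print("basemid",org.round(4),"in crown frame mm",(1000*S.T@(org-[.5178,.1644,.07])).round(1),"tilt",np.degrees(np.arcsin(-G[2,1])).round(2),"plumb",np.degrees(np.arcsin(G[2,0])).round(2),"yaw",np.degrees(np.arctan2(G[1,0],G[0,0])).round(2))
    return G,org
if __name__=="__main__": st()
E
python3 st.py
```

```text
[0.5212 0.1895 0.2319] [-90.06   9.    81.39] F [ 0.9  0.2 -3.9] M [ 0.84 -0.15  0.02] 13.875 0.02398437672100945
basemid [0.518  0.1668 0.0841] in crown frame mm [-0.2  2.4 14.1] tilt 9.0 plumb 0.05 yaw -8.6
```

>>> step_arm:
  rows:
    - [[-1,0,0,-0.6,0,0,0],[-1,0,0,-0.4,0,0,0],[-1,0,0,-0.2,0,0,0],[-1,0,0,0,0,0,0],[-1,0,0,-0.1,0,0,0],[-1,0,0,0,0,0,0]]

```text
clock: 14.62
tool_pos: [0.5211, 0.1893, 0.2186]
orientation: [-90.0, 9.0, 81.4]
force: [0.1, -0.4, -4.0]
opening: 0.0238
```

>>> step_arm:
  rows:
    - [[-1,0,0,-0.1,0,0,0],[-1,0,0,0,0,0,0]]

```text
clock: 14.88
tool_pos: [0.5213, 0.1894, 0.2179]
orientation: [-90.1, 9.0, 81.4]
force: [0.2, 1.1, -2.1]
opening: 0.0242
```

```bash
python3 st.py
```

```text
[0.5213 0.1894 0.2179] [-90.06   9.01  81.39] F [ 0.2  1.1 -2.1] M [0.84 0.04 0.05] 14.875 0.024167656266246278
basemid [0.518  0.1667 0.0701] in crown frame mm [-0.2  2.3  0.1] tilt 9.01 plumb 0.06 yaw -8.6
```

Contact begins just where predicted. I press slightly more, in small steps.

>>> step_arm:
  rows:
    - [[-1,0,0,-0.05,0,0,0],[-1,0,0,0,0,0,0],[-1,0,0,0,0,0,0]]

```text
clock: 15.25
tool_pos: [0.5214, 0.1894, 0.2178]
orientation: [-90.1, 9.0, 81.4]
force: [-2.9, 1.1, 5.2]
opening: 0.0236
```

>>> step_arm:
  rows:
    - [[-1,0,0,-0.05,0,0,0],[-1,0,0,0,0,0,0],[-1,0,0,0,0,0,0]]

```text
clock: 15.62
tool_pos: [0.5214, 0.1895, 0.2177]
orientation: [-90.1, 9.0, 81.4]
force: [-2.9, 1.1, 9.2]
opening: 0.0242
```

```bash
python3 st.py
```

```text
[0.5214 0.1895 0.2177] [-90.1    8.99  81.39] F [-2.9  1.1  9.2] M [ 0.43  1.66 -0.28] 15.625 0.024237677356912235
basemid [0.5182 0.1668 0.07  ] in crown frame mm [ 0.1  2.4 -0. ] tilt 8.99 plumb 0.1 yaw -8.59
```

>>> step_arm:
  rows:
    - [[-1,0,0,0.05,0,0,0],[-1,0,0,0,0,0,0],[-1,0,0,0,0,0,0],[-1,0,0,0,0,0,0],[-1,0,0,0,0,0,0],[-1,0,0,0,0,0,0]]

```text
clock: 16.38
tool_pos: [0.5214, 0.1894, 0.2178]
orientation: [-90.1, 9.0, 81.4]
force: [-1.0, 0.7, 6.1]
opening: 0.0241
```

```bash
python3 - <<'E'
from st import *
G,org=st()
th=np.linspace(0,2*np.pi,80)
def lines():
    L=[]
    for z in(0,.012): L.append([[-.02,-.08,z],[-.02,.08,z],[.02,.08,z],[.02,-.08,z],[-.02,-.08,z]])
    for x in(-.012,.012): L.append(np.c_[0*th+x,.072*np.cos(th),.084+.072*np.sin(th)])
    return L
out=[]
for n,u0,v0 in(("side",215,140),("top",200,160)):
    im=np.mean([ctrl.snapshot(n).astype(float) for _ in range(4)],0).astype(np.uint8);cv2.imwrite(f"pics/{n}6.png",im)
    a=crop(im,u0,v0,u0+50,v0+75,8); 
    for L in lines():
        q=((proj(n,np.array(L)@G.T+org)-[u0,v0]+.5)*8-.5)
        cv2.polylines(a,[(q*8).astype(np.int32)],False,(0,255,0),1,cv2.LINE_AA,3)
    out.append(a)
cv2.imwrite("pics/c6.png",np.hstack(out))
E
```

```text
[0.5214 0.1894 0.2178] [-90.08   9.    81.39] F [-1.   0.7  6.1] M [ 0.54  1.14 -0.21] 16.375 0.024093640509066667
basemid [0.5182 0.1668 0.07  ] in crown frame mm [0.  2.4 0. ] tilt 9.0 plumb 0.08 yaw -8.6
```

View pics/c6.png

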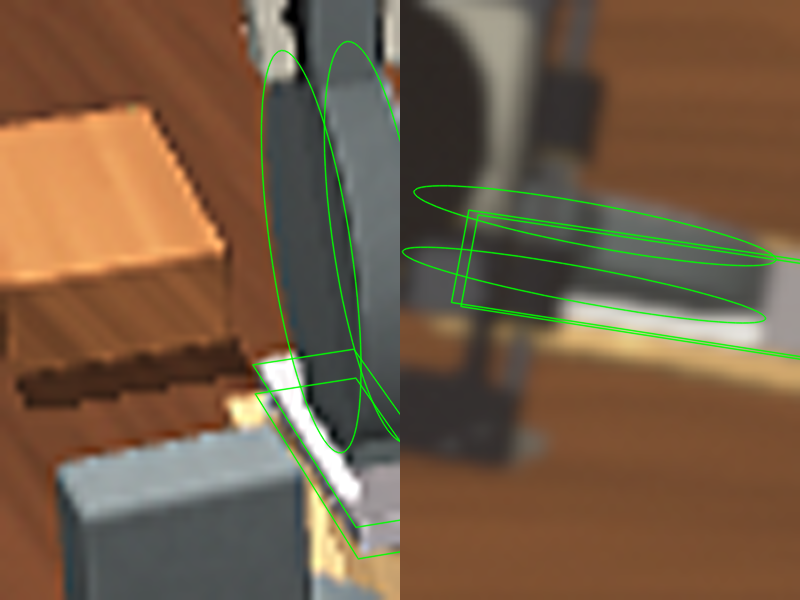

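```bash
python3 - <<'E'
from st import *
G,org=st()
im=cv2.imread("pics/side6.png");u0,v0=240,178
a=crop(im,u0,v0,u0+40,v0+60,10);b=a.copy()
for z in(0,.012):
    L=np.array([[-.02,-.08,z],[-.02,.08,z],[.02,.08,z],[.02,-.08,z],[-.02,-.08,z]])
    for col,dt,dy in(((0,255,0),0,0),((0,0,255),2,0)):
        R=T.from_rotvec(np.radians(dt)*G[:,0]).as_matrix()@G
        q=((proj("side",L@R.T+org)-[u0,v0]+.5)*10-.5);cv2.polylines(b,[(q*8).astype(np.int32)],False,col,1,cv2.LINE_AA,3)
cv2.imwrite("pics/c7.png",np.hstack([a,b]))
E
```

```text
[0.5214 0.1894 0.2177] [-90.08   9.    81.39] F [-2.5  1.1  6.5] M [ 0.48  1.16 -0.24] 16.775 0.023753540867887057
basemid [0.5181 0.1668 0.07  ] in crown frame mm [-0.   2.4  0. ] tilt 9.0 plumb 0.08 yaw -8.6
```

View pics/c7.png

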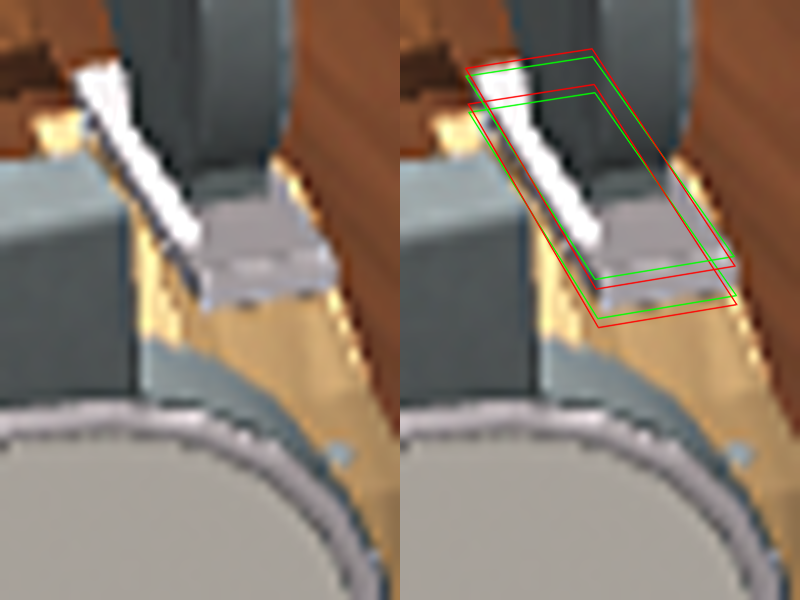

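The residuals at near and far corners are under 1 px and the same as at hover, so there's no gross slip. To be sure the first press (13 N) did not pivot the gauge in the pads, and with time in hand (16.8 of 43 s), I'll lift it back to the viewing pose once and read the pointer directly.

>>> step_arm:
  rows:
    - [[-1,0,0,1,0,0,0],[-1,0,0,3,0,0,0],[-1,0,0,5,0,0,0],[-1,0,0,6,0,0,0],[-1,0,0,5,0,0,0],[-1,0,0,3,0,0,0],[-1,0,0,1.2,0,0,0]]

```text
clock: 17.65
tool_pos: [0.5213, 0.1895, 0.4604]
orientation: [-90.1, 8.9, 81.4]
force: [0.6, -0.1, -4.6]
opening: 0.0238
```

>>> step_arm:
  rows:
    - [[-1,-0.8,-4.4,0,0,0,-7.9],[-1,-0.8,-4.4,0,0,0,-7.9],[-1,-0.8,-4.4,0,0,0,-7.9],[-1,-0.8,-4.4,0,0,0,-7.9],[-1,-0.8,-4.4,0,0,0,-7.9],[-1,-0.8,-4.4,0,0,0,-7.9],[-1,-0.8,-4.4,0,0,0,-7.9],[-1,-0.8,-4.4,0,0,0,-7.9],[-1,-0.8,-4.4,0,0,0,-7.9],[-1,-0.8,-4.4,0,0,0,-7.9],[-1,-0.8,-4.4,0,0,0,-7.9],[-1,-0.8,-4.1,0,0,0,-7.5]]

```text
clock: 19.15
tool_pos: [0.4246, -0.337, 0.4573]
orientation: [-90.0, 9.2, -13.3]
force: [0.8, 0.6, -3.7]
opening: 0.0243
```

>>> step_arm:
  rows:
    - [[-1,0,0,0,0,0,0],[-1,0,0,0,0,0,0],[-1,0,0,0,0,0,0],[-1,0,0,0,0,0,0],[-1,0,0,0,0,0,0],[-1,0,0,0,0,0,0],[-1,0,0,0,0,0,0],[-1,0,0,0,0,0,0],[-1,0,0,0,0,0,0],[-1,0,0,0,0,0,0],[-1,0,0,0,0,0,0]]

```text
clock: 20.52
tool_pos: [0.4251, -0.3357, 0.459]
orientation: [-90.0, 9.0, -13.0]
force: [0.3, -0.1, -3.8]
opening: 0.0242
```

```bash
python3 - <<'E'
from st import *
st()
f=np.mean([ctrl.snapshot("side").astype(float) for _ in range(6)],0).astype(np.uint8);cv2.imwrite("pics/side8.png",f)
g=cv2.imread("pics/side4.png")
cv2.imwrite("pics/c8.png",np.vstack([crop(g,290,190,365,235,6.667),crop(f,290,190,365,235,6.667)]))
E
```

```text
[ 0.4251 -0.3357  0.459 ] [-90.03   9.03 -13.02] F [ 0.3 -0.1 -3.8] M [-0.17 -0.98 -0.  ] 20.525 0.024173550888155655
basemid [ 0.4027 -0.3306  0.3113] in crown frame mm [ -39.7 -506.7  241.3] tilt 9.03 plumb 0.03 yaw -103.02
```

View pics/c8.png

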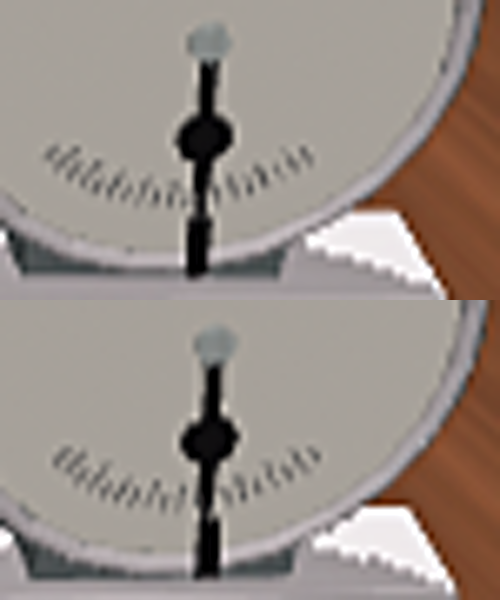

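```bash
python3 - <<'E'
from h import *
from scipy.spatial.transform import Rotation as T
o=ctrl.get_obs();M=T.from_euler('xyz',o["orientation"],degrees=True).as_matrix()
G=np.array([-M[:,2],np.cross(-M[:,1],-M[:,2]),-M[:,1]]).T
org=o["tool_pos"]+G@[0,0,-.1495]
def run(f,pu,pv,base):
    g=cv2.cvtColor(cv2.imread(f),cv2.COLOR_BGR2GRAY).astype(float)
    def loc(u,v):
        c,d=ray("side",u,v);cl=G.T@(c-org);dl=G.T@d;return (cl+dl*(.012-cl[0])/dl[0])[1:]
    def seg(v0,v1):
        out=[]
        for v in range(v0,v1):
            r=g[v,314:328];w=np.clip(90-r,0,None);out.append([(w*np.arange(314,328)).sum()/w.sum(),v])
        return np.mean([loc(*p) for p in out],0),np.array(out)[:,0].round(1)
    # pivot: centroid of the bluish pin
    I=cv2.imread(f).astype(float)[190:201,314:330];w=np.clip((I[...,0]-I[...,2])+5,0,None)
    yy,xx=np.mgrid[190:201,314:330];pu2,pv2=(w*xx).sum()/w.sum(),(w*yy).sum()/w.sum()
    a=lambda p,q:np.degrees(np.arctan2(p[0]-q[0],q[1]-p[1])).round(2)
    P=loc(pu2,pv2);print(f,(pu2,pv2),P*1000)
    for k,(v0,v1) in dict(n=(201,206),b=(208,214),m=(224,231)).items():
        s,u=seg(v0,v1);print(k,a(s,P),u)
    print("bob->mark",a(seg(224,231)[0],seg(208,214)[0]))
run("pics/side4.png",0,0,0);run("pics/side8.png",0,0,0)
E
```

```text
pics/side4.png (np.float64(321.04566210045664), np.float64(196.5159817351598)) [ 4.00160734 82.95162572]
n 8.09 [320.6 320.6 320.5 320.5 320.5]
b 8.8 [320.5 320.4 320.4 320.2 319.9 319.4]
m 9.19 [319.3 319.1 319.1 319.  319.  319.3 320.4]
bob->mark 9.51
pics/side8.png (np.float64(321.8348623853211), np.float64(196.74770642201835)) [ 5.46294841 82.54066526]
n 9.26 [321.5 321.5 321.5 321.5 321.4]
b 8.98 [321.8 321.1 321.1 320.6 320.8 320.5]
m 10.77 [321.  321.  321.  320.9 321.  320.9 321.5]
bob->mark 12.19
```

The mark now reads about 1.6° beyond the pointer (bob 9.0°, mark 10.8°), against 0.4° before. The gauge pivoted slightly in the pads. The sense fits the abrupt start of the return move, and the on-stud pictures showed no change. I'll re-tilt by −1.6° and then travel with gentle ramps.

>>> step_arm:
  rows:
    - [[-1,0,0,0,0.2,0.8,0],[-1,0,0,0,0.2,0.8,0],[-1,0,0,0,0,0,0],[-1,0,0,0,0,0,0],[-1,0,0,0,0,0,0],[-1,0,0,0,0,0,0],[-1,0,0,0,0,0,0],[-1,0,0,0,0,0,0],[-1,0,0,0,0,0,0],[-1,0,0,0,0,0,0]]

```text
clock: 22.08
tool_pos: [0.4251, -0.3357, 0.4591]
orientation: [-90.0, 10.7, -13.0]
force: [0.1, 0.2, -4.6]
opening: 0.0236
```

```bash
python3 - <<'E'
from st import *
st()
f=np.mean([ctrl.snapshot("side").astype(float) for _ in range(6)],0).astype(np.uint8);cv2.imwrite("pics/side9.png",f)
cv2.imwrite("pics/c9.png",crop(f,295,188,350,236,12))
E
```

```text
[ 0.4251 -0.3357  0.4591] [-90.    10.68 -13.01] F [ 0.1  0.2 -4.6] M [-0.24 -1.14 -0.04] 22.075 0.02356135571541902
basemid [ 0.3986 -0.3296  0.3121] in crown frame mm [ -43.9 -506.3  242.1] tilt 10.68 plumb 0.0 yaw -103.01
```

View pics/c9.png

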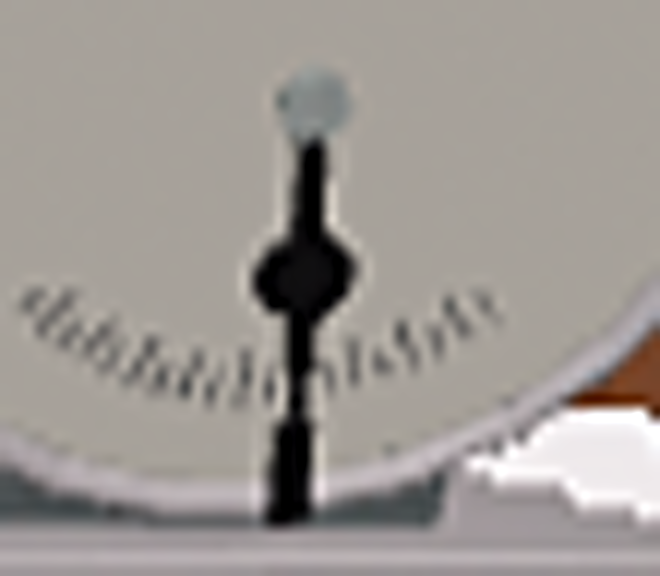

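Pointer and mark coincide: pivot (314,103), bob (303,275), mark (293,425) to (289,520), within about 0.4°. I'll return with a ramped move.

>>> step_arm:
  rows:
    - [[-1,0.1,0.5,0,0,0,0.9],[-1,0.3,1.5,0,0,0,2.7],[-1,0.45,2.5,0,0,0,4.5],[-1,0.65,3.5,0,0,0,6.3],[-1,0.73,4,0,0,0,7.2],[-1,0.73,4,0,0,0,7.2],[-1,0.73,4,0,0,0,7.2],[-1,0.73,4,0,0,0,7.2],[-1,0.73,4,0,0,0,7.2],[-1,0.73,4,0,0,0,7.2],[-1,0.73,4,0,0,0,7.2],[-1,0.73,4,0,0,0,7.2]]

```text
clock: 23.88
tool_pos: [0.498, 0.0664, 0.4593]
orientation: [-90.0, 10.6, 59.4]
force: [0.5, -0.7, -4.1]
opening: 0.024
```

>>> step_arm:
  rows:
    - [[-1,0.65,3.5,0,0,0,6.3],[-1,0.55,3,0,0,0,5.4],[-1,0.45,2.5,0,0,0,4.5],[-1,0.3,1.5,0,0,0,2.7],[-1,0.2,1,0,0,0,1.8],[-1,0.1,0.5,0,0,0,0.9],[-1,0.06,0.5,-0.5,0,0,0.8]]

```text
clock: 24.75
tool_pos: [0.5217, 0.1891, 0.4543]
orientation: [-90.0, 10.6, 81.4]
force: [-0.2, -0.9, -3.9]
opening: 0.024
```

>>> step_arm:
  rows:
    - [[-1,0,0,-1.5,0,0,0],[-1,0,0,-3,0,0,0],[-1,0,0,-4,0,0,0],[-1,0,0,-4,0,0,0],[-1,0,0,-4,0,0,0],[-1,0,0,-3,0,0,0],[-1,0,0,-1.5,0,0,0],[-1,0,0,-0.9,0,0,0],[-1,0,0,-0.3,0,0,0],[-1,0,0,0,0,0,0],[-1,0,0,0,0,0,0]]

```text
clock: 26.12
tool_pos: [0.522, 0.1896, 0.2328]
orientation: [-90.1, 10.6, 81.4]
force: [0.2, 1.0, -4.5]
opening: 0.024
```

```bash
python3 st.py
```

```text
[0.522  0.1896 0.2328] [-90.06  10.62  81.39] F [ 0.2  1.  -4.5] M [ 0.98 -0.19  0.02] 26.125 0.024025924666126356
basemid [0.5181 0.1628 0.0858] in crown frame mm [ 0.5 -1.5 15.8] tilt 10.62 plumb 0.06 yaw -8.6
```

>>> step_arm:
  rows:
    - [[-1,0,0,-0.5,0,0,0],[-1,0,0,-0.5,0,0,0],[-1,0,0,-0.3,0,0,0],[-1,0,0,-0.1,0,0,0],[-1,0,0,0,0,0,0],[-1,0,0,0,0,0,0]]

```text
clock: 26.88
tool_pos: [0.5216, 0.1894, 0.2181]
orientation: [-90.0, 10.7, 81.4]
force: [-0.7, -0.6, -3.0]
opening: 0.0237
```

```bash
python3 - <<'E'
from st import *
st();f=np.mean([ctrl.snapshot("side").astype(float) for _ in range(6)],0);np.save("ref.npy",f)
E
```

```text
[0.5216 0.1894 0.2181] [-90.01  10.66  81.39] F [-0.7 -0.6 -3. ] M [ 1.05 -0.18  0.03] 26.875 0.023664585578956367
basemid [0.5176 0.1625 0.0711] in crown frame mm [ 0.1 -1.9  1.1] tilt 10.66 plumb 0.01 yaw -8.61
```

>>> step_arm:
  rows:
    - [[-1,0,0,-0.05,0,0,0],[-1,0,0,-0.05,0,0,0],[-1,0,0,0,0,0,0]]

```text
clock: 27.55
tool_pos: [0.5218, 0.1894, 0.2179]
orientation: [-90.0, 10.7, 81.4]
force: [-3.7, 0.8, 6.1]
opening: 0.0238
```

>>> step_arm:
  rows:
    - [[-1,0,0,0.04,0,0,0],[-1,0,0,0,0,0,0],[-1,0,0,0,0,0,0],[-1,0,0,0,0,0,0]]

```text
clock: 28.05
tool_pos: [0.5218, 0.1894, 0.2179]
orientation: [-90.0, 10.7, 81.4]
force: [-2.3, 0.4, 5.5]
opening: 0.0238
```

```bash
python3 - <<'E'
from st import *
G,org=st();f=np.mean([ctrl.snapshot("side").astype(float) for _ in range(6)],0)
cv2.imwrite("pics/side10.png",f.astype(np.uint8));r=np.load("ref.npy")
g=lambda a:cv2.cvtColor(a.astype(np.float32),cv2.COLOR_BGR2GRAY)
def sh(n,u0,v0,u1,v1):
    a,b=g(r)[v0:v1,u0:u1],g(f)[v0:v1,u0:u1]
    gx,gy=np.gradient(a,axis=1).ravel(),np.gradient(a,axis=0).ravel()
    s=np.linalg.lstsq(np.c_[gx,gy],(a-b).ravel(),rcond=None)[0];print(n,"shift px",s.round(2))
sh("base near end",258,196,276,210);sh("base far end",246,182,256,196);sh("housing top rim",262,150,272,175);sh("grip/finger",245,140,262,150)
for dt in(-1,1):
    R=T.from_rotvec(np.radians(dt)*G[:,0]).as_matrix();pv=org+.1685*G[:,2]
    for P in([0,-.08,0],[-.02,.08,0]):
        w=org+G@np.array(P);print(dt,P,(proj("side",pv+R@(w-pv))-proj("side",w)).round(2))
E
```

```text
[0.5218 0.1894 0.2179] [-90.03  10.66  81.4 ] F [-2.3  0.4  5.5] M [ 0.59  1.11 -0.2 ] 28.05 0.023762113862907632
basemid [0.5178 0.1625 0.0709] in crown frame mm [ 0.3 -1.9  0.9] tilt 10.66 plumb 0.03 yaw -8.6
base near end shift px [-0.08  0.02]
base far end shift px [-0.02  0.  ]
housing top rim shift px [ 0.05 -0.05]
grip/finger shift px [ 0.03 -0.01]
-1 [0, -0.08, 0] [[ 0.24 -0.08]]
-1 [-0.02, 0.08, 0] [[0.25 0.74]]
1 [0, -0.08, 0] [[-0.24  0.06]]
1 [-0.02, 0.08, 0] [[-0.25 -0.75]]
```

```bash
python3 - <<'E'
from h import *
g=lambda a:cv2.GaussianBlur(cv2.cvtColor(cv2.imread(a),cv2.COLOR_BGR2GRAY).astype(np.float32),(0,0),1)
A,B=g("pics/side6.png"),g("pics/side10.png")
for n,u0,v0,u1,v1 in(("near",258,196,276,210),("far",246,182,256,196),("base left edge",246,182,276,210),("housing rim",262,150,276,190),("stud (static)",275,215,290,240)):
    a,b=A[v0:v1,u0:u1],B[v0:v1,u0:u1]
    s=np.linalg.lstsq(np.c_[np.gradient(a,axis=1).ravel(),np.gradient(a,axis=0).ravel()],(a-b).ravel(),rcond=None)[0];print(n,s.round(2))
E
```

```text
near [-0.03 -0.24]
far [0.21 0.2 ]
base left edge [0.12 0.01]
housing rim [ 0.14 -0.21]
stud (static) [-0.02 -0.09]
```

Contact itself caused no rotation (shifts under 0.1 px). Against the earlier on-stud picture, the gauge is about 0.5° more tilted, and the crop at the viewing pose also suggested about 0.4° overtilt. I'll rock back 0.3° about the base middle, then check.

>>> step_arm:
  rows:
    - [[-1,0,-0.04,0,0.15,-0.02,0],[-1,0,-0.04,0.01,0.15,-0.02,0],[-1,0,0,0,0,0,0],[-1,0,0,0,0,0,0],[-1,0,0,0,0,0,0],[-1,0,0,0,0,0,0],[-1,0,0,0,0,0,0],[-1,0,0,0,0,0,0],[-1,0,0,0,0,0,0],[-1,0,0,0,0,0,0]]

```text
clock: 29.6
tool_pos: [0.5217, 0.1886, 0.218]
orientation: [-90.0, 10.4, 81.4]
force: [-2.5, 1.1, 5.0]
opening: 0.0241
```

```bash
python3 - <<'E'
from st import *
st();f=np.mean([ctrl.snapshot("side").astype(float) for _ in range(6)],0);cv2.imwrite("pics/side11.png",f.astype(np.uint8))
g=lambda a:cv2.GaussianBlur(cv2.cvtColor(cv2.imread(a),cv2.COLOR_BGR2GRAY).astype(np.float32),(0,0),1)
B=g("pics/side11.png")
for k in("side6","side10"):
  A=g(f"pics/{k}.png")
  for n,u0,v0,u1,v1 in(("near",258,196,276,210),("far",246,182,256,196)):
    a,b=A[v0:v1,u0:u1],B[v0:v1,u0:u1]
    s=np.linalg.lstsq(np.c_[np.gradient(a,axis=1).ravel(),np.gradient(a,axis=0).ravel()],(a-b).ravel(),rcond=None)[0];print(k,n,s.round(2))
E
```

```text
[0.5217 0.1886 0.218 ] [-90.02  10.36  81.4 ] F [-2.5  1.1  5. ] M [ 0.63  1.31 -0.27] 29.6 0.02406951019048702
basemid [0.5179 0.1625 0.0708] in crown frame mm [ 0.3 -1.9  0.8] tilt 10.36 plumb 0.02 yaw -8.6
side6 near [ 0.05 -0.13]
side6 far [0.21 0.14]
side10 near [0.07 0.11]
side10 far [-0.01 -0.07]
```

```bash
python3 - <<'E'
from h import *
print(ctrl.close_job(), ctrl.get_obs()["clock"])
E
```

```text
the job is handed in; nothing more can be done
the job is handed in; nothing more can be done
```

I handed the job in at about 30 s, with the gauge still gripped, bearing on the crown at about 9 N, and tilted to its set mark of about 9°. I never saw the dial in the final pose, because neither camera can see it there, so the pointer-on-mark result is inferred.

**Which gauge:** I used the smaller of the two grey gauges, leaving the brown and yellow ones. I did not touch the joist offcut, the wedge or the jar.

**What I did:** I gripped the gauge by its hand grip and tilted it in view of the side camera until the pointer met the mark. I then set it on the crown along the stud.

**A slip, corrected:** I lifted the gauge off once to check it, and it had turned about 1.6° in the fingers, probably from an abrupt start to that move. I tilted it again until the pointer was within about 0.4° of the mark. I carried it back gently and rocked it 0.3° back on the crown.

**Last checks:**

| Check | Result |
|---|---|
| Middle of base from the crown | about 2 mm along the stud (worked out from the arm pose, allowing for the slip) |
| Out of plumb | under 0.1° (from the arm pose) |
| Yaw, gauge against stud | within 0.1° of the measured stud direction |
| Turned in the fingers on contact | about 0.1° or less (pictures just before and after) |
| Tilt against the earlier on-stud picture | about 0.3° different |

**Disagreements:**
- The two cameras differ by 2–3 mm on where the gauge sits along its base. I relied on the top camera, which also located the stud.
- A sideways force of about 2.5 N remained at the contact.

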